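Open the folding plate stand and set the brass switch plate on it

TASK

Open the folding stand: swing its fork up by a red rubber tip until it snaps over and stays open by itself. Then take the brass switch plate out of the rack and lower it gently, long edge down and switches facing outwards, onto the middle of the stand's ledge; let go only once it stands on the ledge, and leave it leaning back against the fork. Leave the other two plates and everything else on the bench undisturbed.

Things in the scene. Friction and masses are not known exactly. Their poses are not given: they have to be found in the camera images.
- stand: Dark steel base of the folding stand, screwed to the bench, 6 mm thick, x -95 to +40 mm, y -70 to +70 mm. Origin: on the bench, below the middle of the fork's hinge axis; x points out of the stand's front (where the plate will face), y to its left, z up. Two upright hinge cheeks at y +-52 mm: tops 40 mm up, fronts at x 6 mm.
- hinge (a point): Middle of the fork's hinge axis, 32 mm above the bench; the axis runs along the stand's y. Axes as the stand's.
- fork (a joint): Angle of the forked back rest, rad. 0 = folded level, prongs pointing along stand +x past the base's front edge; 1.885 = open at its stop, leaning back 18 degrees from vertical. Two springs snap it over-centre: let go below about 1.1 it falls shut, above about 1.2 it springs open by itself within a second. Lifting takes about 2.5 N at a tip at first, less later.
- pads (a point): Midway between the fork's rubber pads, on their faces; x along the prongs from the hinge. Pads lie on the fork's underside when folded, its front when open, their faces 10 mm off the plane through the hinge axis. Two prongs 14 mm wide at stand y +-40 mm, 66 mm free between them, joined only by a bar within 10 mm of the hinge. An 86 mm tall plate on the ledge ends just below the red tips.
- tip_left (a point): Centre of the red rubber tip on the left prong (stand y +40): 16 mm wide along the hinge axis, 10 thick, 28 long, centre 76 mm along the prong from the hinge axis and 5 mm to the pad side: 27 mm above the bench when folded, bench free below and beside it. Pinched by its two sides it turns between the fingers as the fork swings. x along the prong from the hinge, y along the hinge axis.
- tip_right (a point): The same on the right prong (stand y -40 mm).
- ledge (a point): Middle of the rubber ledge, 21.5 mm in front of the hinge axis, top 8 mm above the bench; axes as the stand's. In front of it a lip 134 mm long, inner face at stand x 32.5, top 18 mm above the bench. A plate lying flat on the open fork's pads has its bottom back edge at stand x 18 and the middle of its bottom edge (the plate's origin) at x 23, 9.4 mm above the bench; 5 mm to spare to the lip.
- rack: Grey slotted plastic rack, fixed, 196 (x) x 164 (y) x 34 mm. Origin: centre of its underside. Three slots along its y at x -62, 0, +62 mm, 12 mm wide, floor 10 mm above the bench, guides only at the two ends (|y| above 55 mm, 34 mm tall). One plate stands upright on its long edge in each, fronts facing rack +x.
- plate_brass: The plate to set up: brass front with two white rockers, black back, 9 mm thick (x), 146 long (y), 86 tall (z) as it stands in the rack, 0.18 to 0.31 kg. Origin: middle of its bottom edge, midway through the thickness; x out of the front face, z up. Flat faces, rockers flush; grip it across the thickness at the middle of its upper edge.
- plate_chrome: Bystander: plate of the same size with a pale chrome front and a white double socket, in another slot of the rack. Same axes.
- plate_black: Bystander: plate of the same size with a black front and three dark rockers, in another slot of the rack. Same axes.
- screwdriver: Bystander: screwdriver with green handle, 190 mm long, lying on the bench between stand and rack. Origin near its middle.
- screw_jar: Bystander: jar of screws with a steel cap, 56 mm across, 62 mm tall. Origin: centre of its underside.
- tape: Bystander: roll of amber tape lying flat, 90 mm across, 24 mm tall. Origin: centre of its underside.
- back_box: Bystander: open steel back box, 72 x 132 x 35 mm. Origin: centre of its underside.
- tray: Bystander: open blue parts tray, 150 x 110 x 28 mm. Origin: centre of its underside.
- rockers: Bystander: loose white switch rocker, 24 x 38 x 9 mm. Origin: centre of its underside.
Mind the look-alikes: they are no part of the job. What is shaped like the stand but pink is not meant.

How it is judged:
By the outcome, as a careful person would: the job done as asked, in the order asked, and still so for the second after the job is handed in, with the robot touching nothing.
It also fails if it takes over 62 s, if anything falls off the work surface, if the arm or the gripper's body presses on something with over 40 N, if the wrist force passes 120 N, or if a joint passes its speed limit or range.

ROBOT

A 6-joint arm with a two-finger parallel gripper is mounted at the origin on the work surface. World frame = base frame: x ahead of the robot, y to its left, z up, the work surface at z = 0. Lengths are in m, angles in rad, forces in N, time in s.
With the tool pointing down it reaches from about 0.25 to 0.775 m from the base axis. Payload 4 kg.
Tool frame: the origin (TCP) lies at the very end of the fingers, on their centre line; the grasp point (between the pads) lies 19 mm behind it; z points along the fingers, y is the direction in which the jaws open and shut (so a half turn about z gives the same grasp; the last joint's range is limited). The gripper opens to 94 mm and grips with 3 to 60 N. Pads are 16 mm wide; open, the fingers measure 119 mm over their backs; the gripper's body (75 mm by 177 mm) begins 78 mm behind the grasp point.
Start: joints at [-1.354, 0.087, 1.371, -0, 1.684, -0.103], TCP at [0.173, -0.522, 0.206] pointing down, gripper open.
Joint ranges: [-3.1, 3.1], [-0.76, 2.03], [0.27, 2.55], [-1.08, 4.22], [0.17, 2.65], [-2.57, 2.57]. Speed limits (rad/s): [2.79, 2.79, 3.14, 3.14, 3.14, 3.14].

INTERFACE

Orientations are given as a unit quaternion [x, y, z, w].
In Python, from cell import ctrl gives the robot as it stands.
- The arm moves only by the shell command python3 -m crank 'ROWS' [FORCE]. ROWS is text: rows parted by semicolons, each of 7 numbers parted by spaces: the shift along the tool's x, y, z each as a share of 20 cm, from -1 to 1, then the turn, a rotation vector about the tool's x, y, z each as a share of 90 degrees, from -1 to 1, then the gripper's target within -1 to 1 (fully open at 1, half-way at 0, shut at -1). In form: dx dy dz rx ry rz hand; .... A call has 1 to 12 rows; each row is the pose to reach, as a shift and turn from the pose commanded when the call began, along the tool's axes at that moment; what a row does not reach only later rows make up. A row lasts 1/12 s, in which the tool goes at most 41.7 mm and 7.16 degrees, less where a joint would pass 70% of its speed; a pose out of reach is approached as far as the arm can. A call with a number of a shift or a turn outside -1 to 1 is refused whole. A call with a gripper value outside its range is refused whole. The fingers move at their own pace and stop on an object; FORCE is the grip in N (left out, the last holds). Time passes only in rows, so rows that repeat a pose let the fingers close. It gives the time, the measured TCP pose, the force and the opening at its end, in the units of the state.
- ctrl.observe(): the state, without advancing time (a new reading comes with each control period).
- ctrl.read_camera(name): name is "side" or "top"; returns a dict with "img" (480x640x3 uint8, red, green, blue), "fovy" (degrees; the focal length in pixels is half the picture's height over the tangent of half this angle, whatever the lens; pixels are square), "cx", "cy" (the principal point, pixels), "xyz" and "orientation" of the camera in the world. Camera axes: x right, y down, z forward; pixel columns grow to the right and rows downward; lengths in m; the calibration is good to about 2 mm. A picture is of the moment at which its call begins. There is no depth.
- ctrl.job_done(): hands the job in, once; it reports no verdict.
The state is a dict: "time": time; "joint_pos": joint angles; "dq": joint speeds; "joint_efforts": joint torques, N m; "tcp_pos": TCP position; "tool_rot": TCP orientation; "wrist_force": force on the tool from outside, world axes, zero at the start; "wrist_torque": the same for the moment, N m; "gripper_width": opening from 0.0 (shut) to 1.0 (fully open).
Only numpy, scipy, OpenCV 4.12 (cv2) and the standard library are available. Lean on these libraries where they do the work, as an engineer would, in place of code of your own. Each camera call takes 0.05 s, during which the arm holds its last target. There are 200 camera calls.

## Working session

There is one attempt and no reset: what is moved stays moved. The work goes in short steps, Python scripts to look and compute and a shell command to move; the robot and the scene stay as the last step left them, time stands still between calls to the robot, and variables do not carry over. Pictures are saved under pics/ and viewed, about 8 in all and at most 12, crops included, and the job is handed in when it is done.

```bash
mkdir -p pics; ls; cat > h.py <<'E'
import numpy as np, cv2, pickle
from scipy.spatial.transform import Rotation as R
from cell import ctrl
def grab(name,out):
    d=ctrl.read_camera(name); cv2.imwrite(f'pics/{out}.png',d['img'][:,:,::-1]); pickle.dump(d,open(f'pics/{out}.pkl','wb')); return d
def load(o): return pickle.load(open(f'pics/{o}.pkl','rb'))
def f(d): return 240/np.tan(np.radians(d['fovy'])/2)
def ray(d,p):
    v=np.array([(p[0]-d['cx'])/f(d),(p[1]-d['cy'])/f(d),1]); return np.array(d['xyz']),R.from_quat(d['orientation']).apply(v)
def onz(d,p,z):
    o,v=ray(d,p); return o+v*(z-o[2])/v[2]
def proj(d,P):
    q=R.from_quat(d['orientation']).inv().apply(np.array(P)-d['xyz']); return (q[...,:2].T/q[...,2]*f(d)).T+[d['cx'],d['cy']]
def tri(d1,p1,d2,p2):
    (a,u),(b,v)=ray(d1,p1),ray(d2,p2); s=np.linalg.lstsq(np.c_[u,-v],b-a,rcond=None)[0]
    A,B=a+u*s[0],b+v*s[1]; return (A+B)/2,np.linalg.norm(A-B)
E
python3 - <<'E'
from h import *
for n in ['side','top']:
    d=grab(n,n+'0'); print(n,d['fovy'],d['cx'],d['cy'],d['xyz'],d['orientation'])
print(ctrl.observe())
E
```

```text
pics
side 54.14329847355102 333.4457363214186 243.3595763405647 [0.28640086 1.06437581 0.77393586] [-0.10273489  0.86868177 -0.4807133   0.06125551]
top 56.202127000897086 318.7783008037178 236.73539430874348 [ 0.38064318 -0.06739901  1.25862653] [ 0.70551134 -0.70421     0.05452622 -0.05804238]
{'time': 0.1, 'joint_pos': array([-1.35408122e+00,  8.79009385e-02,  1.37209927e+00,  2.13192455e-05,
        1.68360114e+00, -1.03085743e-01]), 'dq': array([ 0.00059276, -0.0003991 , -0.00383719,  0.00164419,  0.00013702,
       -0.00052006]), 'joint_efforts': array([ 2.17632296e-03, -3.41250193e+01, -3.03302264e+01,  7.20325112e-02,
        3.03418993e-02, -1.00432935e-04]), 'tcp_pos': array([ 0.17281092, -0.52162521,  0.20441233]), 'tool_rot': array([ 9.87242455e-01,  1.59220998e-01, -4.64550876e-05, -1.00332982e-03]), 'wrist_force': array([-0.93507283,  0.39755281, -0.17924439]), 'wrist_torque': array([ 0.00435756, -0.01936389,  0.02554174]), 'gripper_width': 0.9969663137896345}
```

View pics/top0.png

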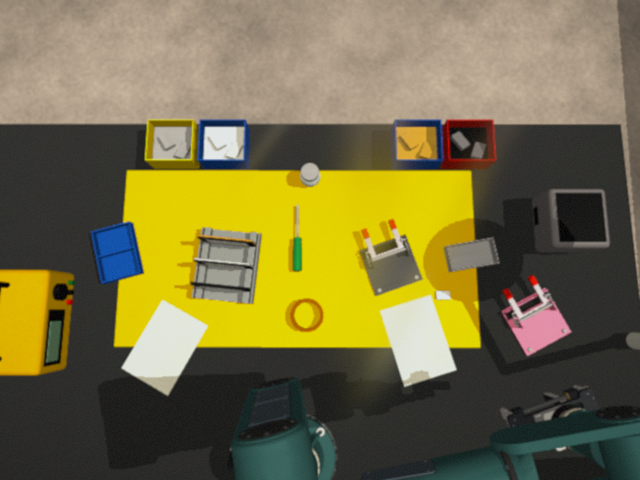

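View pics/side0.png

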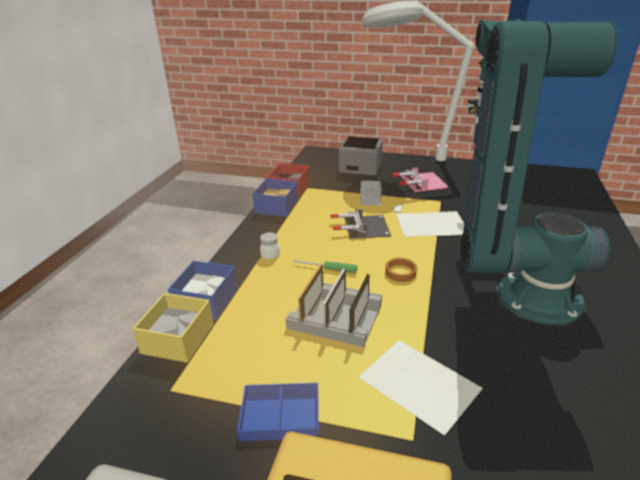

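The top view shows the dark stand at about (390,260) with red tips at (365,234) and (393,225). The pink look-alike is at (537,320). The rack is at (226,265) with plates at rows 240, 262 and 284. Next I'll enlarge the candidates.

```bash
python3 - <<'E'
from h import *
t=cv2.imread('pics/top0.png');s=cv2.imread('pics/side0.png')
r=lambda im,x,y,w,h:cv2.resize(im[y:y+h,x:x+w],(400,300),interpolation=cv2.INTER_CUBIC)
cv2.imwrite('pics/crop1.png',np.vstack([np.hstack([r(t,176,215,104,78+20)[:], r(t,345,210,104,78)]),np.hstack([r(s,282,262,104,78),r(s,310,190,104,78)])]))
E
```

```text
(no output)
```

View pics/crop1.png

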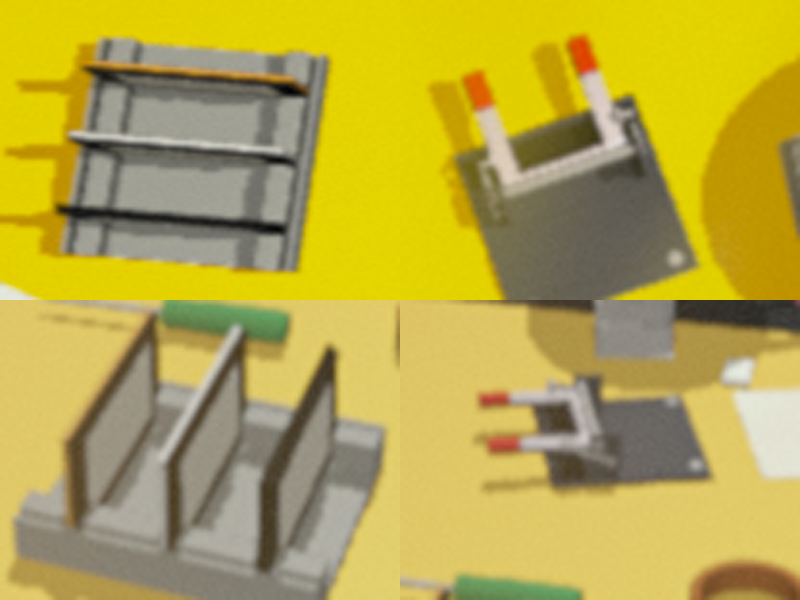

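The pixels fit as follows:
- **Brass plate:** of the plates at top (228,240), (223,262) and (222,284), the one at row 240 has the orange-brass front edge. Its black back faces the robot. The white-edged one is chrome and the dark one is black.
- **Stand:** the grey/dark one at (390,260) is meant, since the one at (537,320) is pink.

Now I'll measure.

```bash
cat > m.py <<'E'
from h import *
t,s=load('top0'),load('side0')
def blobs(d,lo,hi,x0,y0,x1,y1,mn=8):
    hsv=cv2.cvtColor(d['img'],cv2.COLOR_RGB2HSV); m=cv2.inRange(hsv,lo,hi)
    if lo[0]==0: m|=cv2.inRange(hsv,(170,lo[1],lo[2]),(180,255,255))
    k=np.zeros_like(m);k[y0:y1,x0:x1]=m[y0:y1,x0:x1]
    n,_,st,c=cv2.connectedComponentsWithStats(k); return [(c[i].round(2),st[i][:5]) for i in range(1,n) if st[i][4]>=mn],k
rt,_=blobs(t,(0,150,80),(11,255,255),345,205,449,290); rs,_=blobs(s,(0,120,80),(8,255,255),310,190,380,250)
print(rt,rs)
E
python3 - <<'E'
from m import *
T=sorted([b[0] for b in rt],key=lambda c:c[0]); 
S=sorted([b[0] for b in rs],key=lambda c:-c[1]) # left tip (larger y) is nearer side cam -> lower
P=[tri(t,a,s,b) for a,b in zip(T,S)]
print(P, np.linalg.norm(P[0][0]-P[1][0]))
# screws / marker: plate top brass edge
bt,k=blobs(t,(9,120,90),(19,255,255),180,225,265,300,5); print(bt)
bs,k2=blobs(s,(8,80,60),(20,200,255),282,262,330,345,5); print(bs)
for kk in (k,k2):
    ys,xs=np.nonzero(kk); print(list(zip(xs,ys))[::6])
E
```

```text
[(array([392.14, 224.39]), array([390, 221,   6,   8,  28], dtype=int32))] [(array([334.23, 215.46]), array([331, 215,   7,   2,  13], dtype=int32)), (array([336.95, 227.05]), array([333, 226,   8,   3,  21], dtype=int32))]Traceback (most recent call last):
  File "<stdin>", line 5, in <module>
IndexError: list index out of range
```

```bash
sed -i "s/rt,_=.*/rt,_=blobs(t,(0,150,80),(16,255,255),345,205,449,250); rs,_=blobs(s,(0,100,60),(11,255,255),310,190,350,250)/" m.py
python3 - <<'E'
from m import *
T=sorted([b[0] for b in rt],key=lambda c:c[0]); 
S=sorted([b[0] for b in rs],key=lambda c:-c[1]) # left tip (larger y) is nearer side cam -> lower
print(T,S)
P=[tri(t,a,s,b) for a,b in zip(T,S)]
print(P, np.linalg.norm(P[0][0]-P[1][0]))
h=cv2.cvtColor(t['img'],cv2.COLOR_RGB2HSV); 
for y in range(230,252): print(y,[tuple(int(q) for q in h[y,x]) for x in (200,225,248)])
bs,k2=blobs(s,(5,80,60),(20,230,255),282,262,330,345,5); print(bs)
E
```

```text
[(array([392.02, 223.93]), array([389, 220,   7,   9,  43], dtype=int32)), (array([365.03, 233.41]), array([362, 229,   7,  10,  39], dtype=int32))] [(array([334.18, 215.24]), array([331, 214,   7,   3,  17], dtype=int32)), (array([336.5, 227. ]), array([333, 226,   8,   3,  24], dtype=int32))]
[array([365.03, 233.41]), array([392.02, 223.93])] [array([336.5, 227. ]), array([334.18, 215.24])]
[(array([ 0.58828888, -0.18929031,  0.02832351]), np.float64(0.0007471487188529388)), (array([ 0.61479489, -0.2649674 ,  0.02735936]), np.float64(0.00032437199249918825))] 0.08019051532564012
230 [(22, 208, 191), (25, 129, 196), (28, 255, 230)]
231 [(22, 192, 189), (27, 46, 166), (27, 255, 225)]
232 [(22, 182, 186), (33, 19, 159), (26, 201, 199)]
233 [(22, 170, 183), (32, 23, 158), (25, 95, 143)]
234 [(21, 172, 181), (34, 22, 160), (26, 31, 117)]
235 [(21, 202, 197), (35, 19, 161), (34, 18, 112)]
236 [(20, 208, 146), (22, 41, 167), (27, 21, 110)]
237 [(21, 169, 71), (18, 120, 195), (30, 12, 109)]
238 [(23, 149, 48), (19, 189, 193), (21, 37, 118)]
239 [(22, 145, 88), (19, 197, 128), (18, 126, 156)]
240 [(22, 120, 121), (14, 84, 67), (20, 192, 194)]
241 [(22, 96, 127), (30, 22, 92), (19, 202, 144)]
242 [(22, 82, 121), (28, 30, 110), (18, 171, 61)]
243 [(22, 63, 117), (23, 40, 108), (90, 33, 23)]
244 [(23, 44, 128), (20, 24, 96), (42, 34, 37)]
245 [(25, 34, 129), (26, 20, 104), (23, 33, 69)]
246 [(21, 28, 127), (27, 23, 110), (30, 26, 80)]
247 [(26, 32, 121), (38, 17, 120), (30, 23, 109)]
248 [(24, 32, 111), (30, 21, 149), (25, 22, 127)]
249 [(24, 35, 103), (30, 18, 159), (28, 23, 135)]
250 [(27, 25, 104), (30, 21, 159), (33, 16, 146)]
251 [(23, 23, 101), (28, 21, 161), (30, 17, 149)]
[(array([306.78, 293.47]), array([299, 264,  23,  57, 265], dtype=int32)), (array([326.98, 312.48]), array([326, 299,   4,  27,  61], dtype=int32))]
```

```bash
python3 - <<'E'
from h import *
t=cv2.imread('pics/top0.png');s=cv2.imread('pics/side0.png')
r=lambda im,x,y,w,h:cv2.resize(im[y:y+h,x:x+w],(400,600),interpolation=cv2.INTER_NEAREST)
# grid ticks every 10px
def g(im,x,y,w,h):
    o=r(im,x,y,w,h)
    for i in range(-x%10,w,10): cv2.line(o,(int(i*400/w),0),(int(i*400/w),8),(0,0,255),1); cv2.putText(o,str(x+i),(int(i*400/w),20),0,.4,(0,0,255))
    for j in range(-y%10,h,10): cv2.line(o,(0,int(j*600/h)),(8,int(j*600/h)),(0,0,255),1); cv2.putText(o,str(y+j),(10,int(j*600/h)+4),0,.4,(0,0,255))
    return o
cv2.imwrite('pics/crop2.png',np.hstack([g(t,188,222,80,50)[:, :],g(s,284,262,40,60)]))
E
```

```text
(no output)
```

View pics/crop2.png

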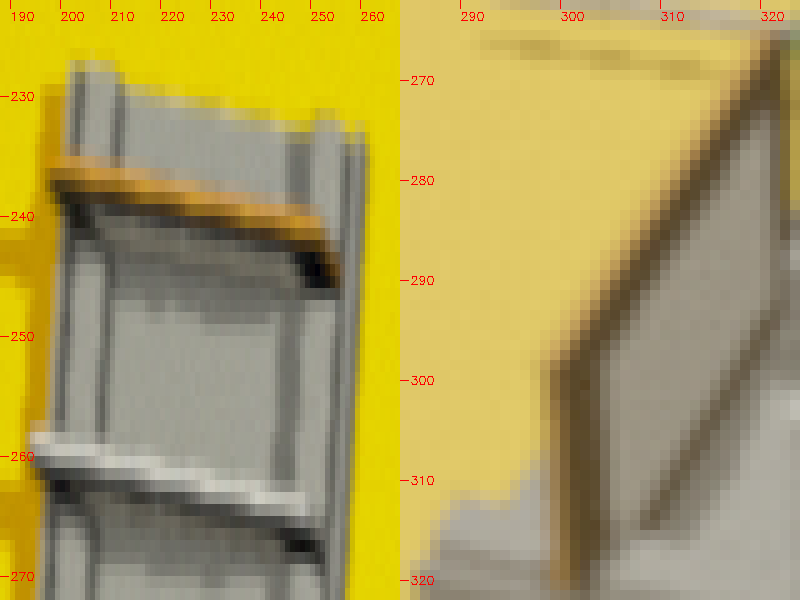

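The crop shows the brass top edge. In the top view it runs from about (197,236.7) to (250.5,241.5), and in the side view from about (300.2,298.5) to (320.5,265.5).

```bash
python3 - <<'E'
from m import *
A=tri(t,(197,237),s,(300.2,298.5)); B=tri(t,(250.5,241.5),s,(320.5,265.5)); print(A,B,np.linalg.norm(A[0]-B[0]))
for p in [(197,237),(250.5,241.5)]: print(onz(t,p,.096), proj(s,onz(t,p,.096)))
d=A[0]-B[0]; print('plate y dir yaw',np.degrees(np.arctan2(-d[0],d[1])), (A[0]+B[0])/2)
L,Rr=np.array([.58828888,-.18929031]),np.array([.61479489,-.2649674])
y=(L-Rr)/np.linalg.norm(L-Rr); x=np.array([y[1],-y[0]]); print('stand yaw',np.degrees(np.arctan2(x[1],x[0])),'hinge',(L+Rr)/2-.076*x)
# stand corners check
yaw=np.arctan2(x[1],x[0]);h=(L+Rr)/2-.076*x
for q in [(40,70),(40,-70),(-95,-70),(-95,70)]: print(q, proj(t,np.r_[h+x*q[0]/1e3+y*q[1]/1e3,.006]).round(1))
o=ctrl.observe(); M=R.from_quat(o['tool_rot']).as_matrix(); print(M.round(3),o['tcp_pos'])
E
```

```text
[(array([392.02, 223.93]), array([389, 220,   7,   9,  43], dtype=int32)), (array([365.03, 233.41]), array([362, 229,   7,  10,  39], dtype=int32))] [(array([334.18, 215.24]), array([331, 214,   7,   3,  17], dtype=int32)), (array([336.5, 227. ]), array([333, 226,   8,   3,  24], dtype=int32))]
(array([0.56706809, 0.25882415, 0.0935278 ]), np.float64(0.0006739629004745229)) (array([0.55604399, 0.11802955, 0.09242295]), np.float64(0.0017917534818483643)) 0.14122985451506606
[0.56633714 0.25805687 0.096     ] [300.69791876 297.52539852]
[0.55461418 0.1172977  0.096     ] [321.43352697 264.31824045]
plate y dir yaw -4.477078658042198 [0.56155604 0.18842685 0.09297538]
stand yaw 19.302879637732456 hinge [ 0.52981428 -0.25225155]
(40, 70) [358.6 250. ]
(40, -70) [405.3 233.8]
(-95, -70) [422.7 279.1]
(-95, 70) [375.4 295.8]
[[ 0.949  0.314 -0.   ]
 [ 0.314 -0.949  0.002]
 [ 0.    -0.002 -1.   ]] [ 0.17281092 -0.52162521  0.20441233]
```

```bash
R1="done"; python3 -m crank '1 -.21 0 0 0 -.011 -.15; 1 -.21 0 0 0 -.011 -.15; 1 -.21 0 0 0 -.011 -.15; 1 -.21 0 0 0 -.011 -.15; 1 -.21 0 0 0 -.011 -.15; 1 -.21 0 0 0 -.011 -.15' 20; python3 -m crank '1 -.21 0 0 0 0 -.15; 1 -.21 0 0 0 0 -.15; 1 -.21 0 0 0 0 -.15; 1 -.21 0 0 0 0 -.15; 1 -.21 0 0 0 0 -.15; 1 -.21 0 0 0 0 -.15'
cat >> h.py <<'E'
H=np.array([.5298,-.2523,0]);YS=np.radians(19.3)
def S(x,y,z):  # stand mm -> world
    c,s=np.cos(YS),np.sin(YS); return H+np.array([c*x-s*y,s*x+c*y,z])/1e3
def go(tgt,Rt=None):
    o=ctrl.observe(); q=R.from_quat(o['tool_rot']); print('t',round(o['time'],2),'tcp',o['tcp_pos'].round(4),'F',o['wrist_force'].round(1),'w',round(o['gripper_width']*94,1))
    print('shift',(q.inv().apply(np.array(tgt)-o['tcp_pos'])/.2).round(3), '' if Rt is None else (q.inv()*Rt).as_rotvec()/(np.pi/2))
def down(yawdeg,lean=0): # tool x at yaw, pointing down; lean: top tilts back by lean deg (tool z forward along x)
    return R.from_euler('z',yawdeg,degrees=True)*R.from_euler('y',-lean,degrees=True)*R.from_euler('x',180,degrees=True)
E
python3 -c "
from h import *
go(S(76,-40,100),down(19.3))"
```

```text
time: 0.6
tcp_pos: [0.3546, -0.4153, 0.2049]
tool_rot: [0.985, 0.172, 0.001, -0.001]
wrist_force: [-0.1, -0.2, 0.0]
gripper_width: 0.611
time: 1.1
tcp_pos: [0.5286, -0.3095, 0.2039]
tool_rot: [0.985, 0.171, 0.001, -0.002]
wrist_force: [-1.0, 0.2, -1.1]
gripper_width: 0.422
t 1.1 tcp [ 0.5286 -0.3095  0.2039] F [-1.   0.2 -1.1] w 39.6
shift [ 0.48  -0.063  0.521] [-0.00173739 -0.00118358  0.00461106]
```

```bash
python3 -m crank '.48 -.063 .4 0 0 0 -.15; .48 -.063 .4 0 0 0 -.15; .48 -.063 .4 0 0 0 -.15; .48 -.063 .4 0 0 0 -.15; .48 -.063 .4 0 0 0 -.15; .48 -.063 .4 0 0 0 -.15; .48 -.063 .4 0 0 0 -.15; .48 -.063 .4 0 0 0 -.15' ; python3 - <<'E'
from h import *
go(S(76,-40,8),down(19.3))
a=grab('top','top1')['img'];b=grab('side','side1')['img']
r=lambda im,x,y,w,h:cv2.resize(im[y:y+h,x:x+w],(400,400),interpolation=cv2.INTER_CUBIC)
cv2.imwrite('pics/crop3.png',np.hstack([r(a,340,190,100,100),r(b,290,160,100,100)])[:,:,::-1])
E
```

```text
time: 1.77
tcp_pos: [0.6106, -0.2718, 0.1282]
tool_rot: [0.986, 0.167, 0.001, 0.001]
wrist_force: [0.5, -0.3, 0.1]
gripper_width: 0.426
t 1.77 tcp [ 0.6106 -0.2718  0.1282] F [ 0.5 -0.3  0.1] w 40.0
shift [ 0.029 -0.027  0.601] [ 0.00214849 -0.00153588 -0.00107395]
```

View pics/crop3.png

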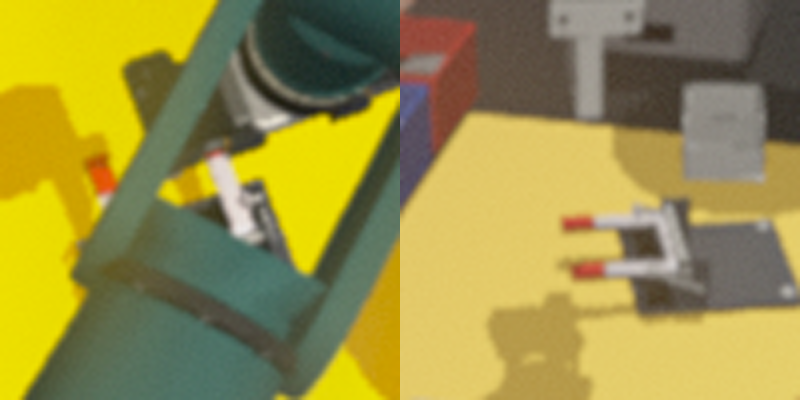

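```bash
python3 -m crank '.03 -.027 .15 0 0 0 -.15; .03 -.027 .3 0 0 0 -.15; .03 -.027 .4 0 0 0 -.15; .03 -.027 .48 0 0 0 -.15; .03 -.027 .53 0 0 0 -.15; .03 -.027 .57 0 0 0 -.15; .03 -.027 .57 0 0 0 -.15; .03 -.027 .57 0 0 0 -.15; .03 -.027 .57 0 0 0 -.15' ; python3 - <<'E'
from h import *
go(S(76,-40,9),down(19.3))
a=grab('side','side2')['img']
cv2.imwrite('pics/crop4.png',cv2.resize(a[180:260,300:400],(600,480),interpolation=cv2.INTER_CUBIC)[:,:,::-1])
E
```

```text
time: 2.62
tcp_pos: [0.6157, -0.2635, 0.0133]
tool_rot: [0.986, 0.168, 0.001, 0.001]
wrist_force: [-0.4, -0.0, 0.7]
gripper_width: 0.425
t 2.62 tcp [ 0.6157 -0.2635  0.0133] F [-0.4 -0.   0.7] w 40.0
shift [-0.007  0.005  0.022] [ 1.46385851e-03 -1.29661986e-03  6.11431451e-05]
```

View pics/crop4.png

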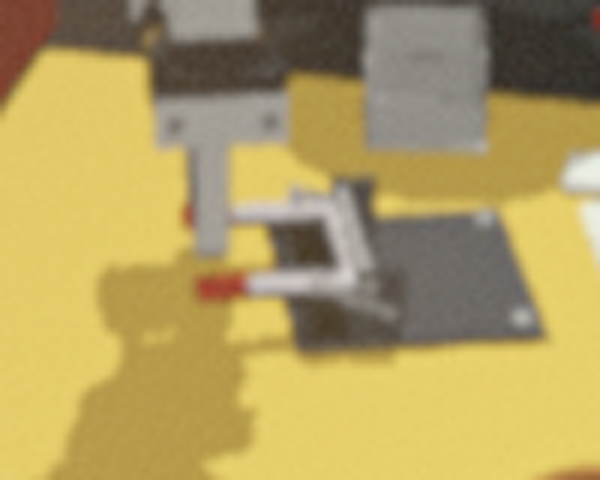

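The finger straddles the right tip at crop (210,215), with the gripper roughly centred on it. I'll go down slightly and close.

```bash
python3 -m crank '-.005 .004 .02 0 0 0 -.15; -.005 .004 .02 0 0 0 -1; -.005 .004 .02 0 0 0 -1; -.005 .004 .02 0 0 0 -1; -.005 .004 .02 0 0 0 -1; -.005 .004 .02 0 0 0 -1; -.005 .004 .02 0 0 0 -1' 20; python3 - <<'E'
from h import *
go(S(76,-40,9),down(19.3))
# arc relative to grasp at angle 0, tip at (76,-5) rel hinge
for a in np.radians(range(0,106,8)):
    x=76*np.cos(a)+5*np.sin(a)-76; z=76*np.sin(a)-5*np.cos(a)+5
    print(round(np.degrees(a)),round(x/200,3),round(-z/200,3))
E
```

```text
time: 3.25
tcp_pos: [0.6143, -0.2646, 0.0076]
tool_rot: [0.986, 0.168, 0.0, 0.001]
wrist_force: [1.1, -1.0, -2.1]
gripper_width: 0.168
t 3.25 tcp [ 0.6143 -0.2646  0.0076] F [ 1.1 -1.  -2.1] w 15.8
shift [ 0.001  0.002 -0.007] [ 8.46270837e-04 -1.93372586e-04  7.12673822e-05]
0 0.0 -0.0
8 -0.0 -0.053
16 -0.008 -0.106
24 -0.023 -0.157
32 -0.044 -0.205
40 -0.073 -0.25
48 -0.107 -0.291
56 -0.147 -0.326
64 -0.191 -0.356
72 -0.239 -0.379
80 -0.289 -0.395
88 -0.342 -0.404
96 -0.395 -0.406
104 -0.448 -0.4
```

```bash
python3 -m crank '0 0 -.027 0 0 0 -1; 0 0 -.053 0 0 0 -1; -.004 0 -.08 0 0 0 -1; -.008 0 -.106 0 0 0 -1; -.015 0 -.132 0 0 0 -1; -.023 0 -.157 0 0 0 -1; -.033 0 -.181 0 0 0 -1; -.044 0 -.205 0 0 0 -1; -.058 0 -.228 0 0 0 -1; -.073 0 -.25 0 0 0 -1; -.09 0 -.271 0 0 0 -1; -.107 0 -.291 0 0 0 -1'; python3 -c "
from h import *
go(S(76,-40,9))
"
```

```text
time: 4.25
tcp_pos: [0.5935, -0.2718, 0.0662]
tool_rot: [0.986, 0.168, -0.0, 0.001]
wrist_force: [2.0, -5.8, -5.6]
gripper_width: 0.167
t 4.25 tcp [ 0.5935 -0.2718  0.0662] F [ 2.  -5.8 -5.6] w 15.7
shift [0.111 0.002 0.286]
```

```bash
python3 -m crank '-.02 0 -.018 0 0 0 -1; -.04 0 -.035 0 0 0 -1; -.062 0 -.05 0 0 0 -1; -.084 0 -.065 0 0 0 -1; -.108 0 -.077 0 0 0 -1; -.132 0 -.088 0 0 0 -1; -.157 0 -.096 0 0 0 -1; -.182 0 -.104 0 0 0 -1; -.208 0 -.109 0 0 0 -1; -.235 0 -.113 0 0 0 -1; -.262 0 -.114 0 0 0 -1; -.288 0 -.115 0 0 0 -1';python3 -m crank '-.025 0 .001 0 0 0 -1; -.04 0 .004 0 0 0 -1; -.048 0 .005 0 0 0 -1; -.048 0 .005 0 0 0 -1'; python3 -c "
from h import *
go(S(76,-40,9))
"
```

```text
time: 5.25
tcp_pos: [0.5406, -0.2905, 0.0906]
tool_rot: [0.986, 0.168, 0.002, 0.001]
wrist_force: [4.0, -3.6, -0.3]
gripper_width: 0.168
time: 5.58
tcp_pos: [0.5308, -0.294, 0.0898]
tool_rot: [0.986, 0.168, 0.001, 0.001]
wrist_force: [1.8, -3.3, 7.0]
gripper_width: 0.168
t 5.58 tcp [ 0.5308 -0.294   0.0898] F [ 1.8 -3.3  7. ] w 15.8
shift [0.444 0.001 0.404]
```

```bash
python3 -m crank '0 0 0 0 0 0 -.4; 0 0 0 0 0 0 -.4; 0 0 0 0 0 0 -.4; 0 0 0 0 0 0 -.4; 0 0 -.1 0 0 0 -.4; 0 0 -.3 0 0 0 -.4; 0 0 -.5 0 0 0 -.4; 0 0 -.7 0 0 0 -.4; 0 0 -.8 0 0 0 -.4; 0 0 -.8 0 0 0 -.4'; python3 - <<'E'
from h import *
go([.560,.186,.2],down(-4.5))
E
```

```text
time: 6.42
tcp_pos: [0.5322, -0.2941, 0.2548]
tool_rot: [0.986, 0.168, 0.004, 0.004]
wrist_force: [-0.6, -0.0, 0.5]
gripper_width: 0.302
t 6.42 tcp [ 0.5322 -0.2941  0.2548] F [-0.6 -0.   0.5] w 28.4
shift [ 0.924 -2.222  0.261] [ 0.00460484 -0.00535313  0.26485691]
```

```bash
python3 -m crank '.4 -1 0 0 0 -.735 .2; .4 -1 0 0 0 -.735 .2; .4 -1 0 0 0 -.735 .2; .4 -1 0 0 0 -.735 .2; .4 -1 0 0 0 -.735 .2; .4 -1 0 0 0 -.735 .2; .4 -1 0 0 0 -.735 .2; .4 -1 0 0 0 -.735 .2; .4 -1 0 0 0 -.735 .2; .4 -1 0 0 0 -.735 .2; .4 -1 0 0 0 -.735 .2'; python3 - <<'E'
from h import *
go([.560,.186,.18],down(85.5))
a=grab('top','top3')['img'];b=grab('side','side3')['img']
r=lambda im,x,y,w,h:cv2.resize(im[y:y+h,x:x+w],(400,400),interpolation=cv2.INTER_CUBIC)
cv2.imwrite('pics/crop5.png',np.hstack([r(a,340,200,100,100),r(b,310,160,100,100)])[:,:,::-1])
E
```

```text
time: 7.33
tcp_pos: [0.5389, -0.0775, 0.2455]
tool_rot: [0.734, 0.679, -0.001, -0.002]
wrist_force: [-0.4, 0.4, 0.6]
gripper_width: 0.596
t 7.33 tcp [ 0.5389 -0.0775  0.2455] F [-0.4  0.4  0.6] w 56.0
shift [1.321 0.004 0.329] [-0.00260398 -0.00049942  0.00022541]
```

View pics/crop5.png

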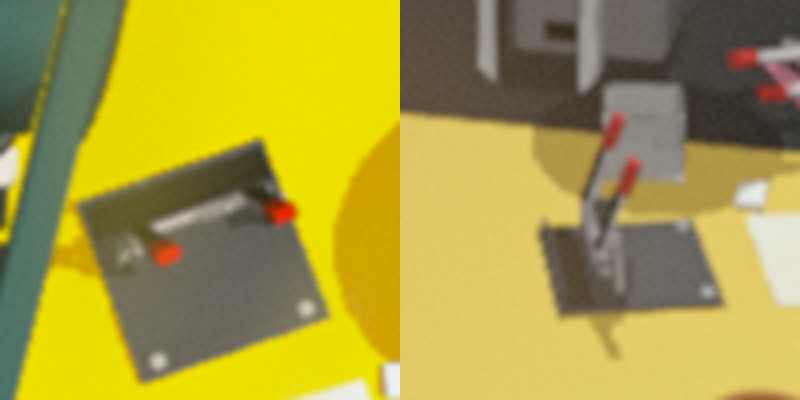

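The fork stands open, with its red tips leaning back over the base at crop (165,252) and (280,212). Next is the brass plate.

```bash
python3 -m crank '1 0 0 0 0 0 -.15; 1 0 0 0 0 0 -.15; 1 0 0 0 0 0 -.15; 1 0 0 0 0 0 -.15; 1 0 0 0 0 0 -.15; 1 0 .1 0 0 0 -.15; 1 0 .2 0 0 0 -.15; 1 0 .3 0 0 0 -.15;  1 0 .3 0 0 0 -.15';  python3 -m crank '.32 0 .0 0 0 0 -.15; .32 0 .1 0 0 0 -.15; .32 0 .2 0 0 0 -.15; .32 0 .3 0 0 0 -.15; .32 0 .3 0 0 0 -.15'; python3 - <<'E'
from h import *
go([.560,.186,.062],down(85.5))
a=grab('top','top4')['img'];b=grab('side','side4')['img']
r=lambda im,x,y,w,h:cv2.resize(im[y:y+h,x:x+w],(400,480),interpolation=cv2.INTER_CUBIC)
cv2.imwrite('pics/crop6.png',np.hstack([r(a,180,205,100,120),r(b,275,220,100,120)])[:,:,::-1])
E
```

```text
time: 8.18
tcp_pos: [0.5527, 0.1214, 0.1819]
tool_rot: [0.735, 0.679, -0.004, -0.003]
wrist_force: [-0.3, 0.2, -1.4]
gripper_width: 0.422
time: 8.6
tcp_pos: [0.5581, 0.1848, 0.1233]
tool_rot: [0.735, 0.679, -0.004, -0.002]
wrist_force: [-0.6, -1.0, -1.3]
gripper_width: 0.425
t 8.6 tcp [0.5581 0.1848 0.1233] F [-0.6 -1.  -1.3] w 40.0
shift [0.007 0.011 0.307] [-0.00513924  0.00166297 -0.00042036]
```

View pics/crop6.png

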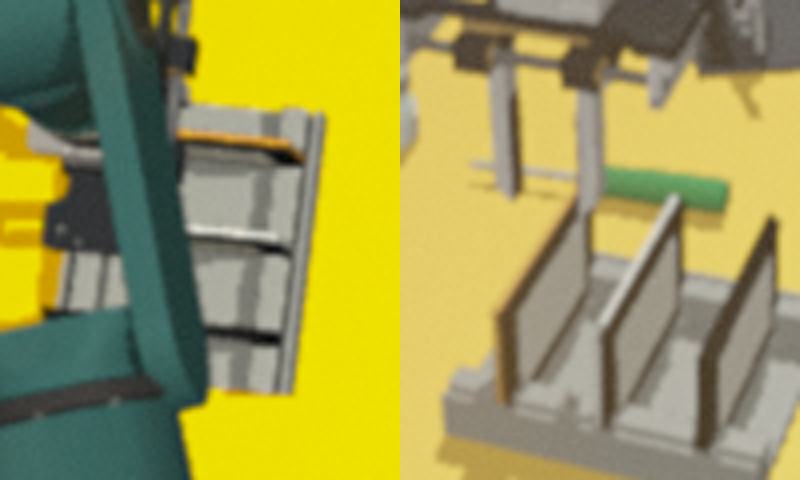

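The plate's top edge lies between the two fingers. I'll check the centring by projecting the TCP.

```bash
python3 - <<'E'
from h import *
d=load('side4'); o=ctrl.observe(); q=R.from_quat(o['tool_rot'])
for y in (-.026,0,.026): print(proj(d,o['tcp_pos']+q.apply([0,y,0])))
for P in ([.5616,.1884,.093],[.560,.186,.096]): print(P,proj(d,P))
E
```

```text
[321.74426525 270.62320637]
[311.49198092 268.71872917]
[301.36754346 266.83800096]
[0.5616, 0.1884, 0.093] [311.09435476 281.20219606]
[0.56, 0.186, 0.096] [311.96220314 279.71844811]
```

```bash
python3 -m crank '.011 .019 .1 0 0 0 -.15; .011 .019 .2 0 0 0 -.15; .011 .019 .27 0 0 0 -.15; .011 .019 .3 0 0 0 -.15; .011 .019 .3 0 0 0 -.15; .011 .019 .3 0 0 0 -.6; .011 .019 .3 0 0 0 -.7; .011 .019 .3 0 0 0 -1; .011 .019 .3 0 0 0 -1; .011 .019 .3 0 0 0 -1; .011 .019 .3 0 0 0 -1; .011 .019 .3 0 0 0 -1' 30;python3 -m crank '0 0 -.02 0 0 0 -1; 0 0 -.04 0 0 0 -1; 0 0 -.06 0 0 0 -1; 0 0 -.06 0 0 0 -1; 0 0 -.06 0 0 0 -1'; python3 - <<'E'
from h import *
go([.560,.186,.062],down(85.5))
E
```

```text
time: 9.7
tcp_pos: [0.5647, 0.1871, 0.0685]
tool_rot: [0.735, 0.678, 0.0, 0.0]
wrist_force: [-1.5, -0.7, 4.2]
gripper_width: 0.096
time: 10.12
tcp_pos: [0.5643, 0.187, 0.0795]
tool_rot: [0.735, 0.679, -0.0, -0.0]
wrist_force: [-0.6, -1.0, -3.4]
gripper_width: 0.094
t 10.12 tcp [0.5643 0.187  0.0795] F [-0.6 -1.  -3.4] w 8.8
shift [-0.007 -0.021  0.088] [-0.00046886  0.00011504 -0.00038554]
```

```bash
python3 -m crank '0 0 -.1 0 0 0 -1; 0 0 -.2 0 0 0 -1; 0 0 -.3 0 0 0 -1; 0 0 -.4 0 0 0 -1; 0 0 -.6 0 0 0 -1; 0 0 -.75 0 0 0 -1; 0 0 -.75 0 0 0 -1; 0 0 -.75 0 0 0 -1; 0 0 -.75 0 0 0 -1'; python3 - <<'E'
from h import *
go(S(60,0,230),down(109.3))
a=grab('top','top5')['img'];b=grab('side','side5')['img']
def g(im,x,y,w,h):
    o=cv2.resize(im[y:y+h,x:x+w],(400,400),interpolation=cv2.INTER_NEAREST)
    for i in range(-x%20,w,20): cv2.putText(o,str(x+i),(int(i*400/w),12),0,.4,(255,0,0))
    for j in range(-y%20,h,20): cv2.putText(o,str(y+j),(0,int(j*400/h)+4),0,.4,(255,0,0))
    return o
cv2.imwrite('pics/crop7.png',np.hstack([g(a,180,200,100,100),g(b,260,180,100,100)])[:,:,::-1])
E
```

```text
time: 10.87
tcp_pos: [0.5641, 0.1868, 0.2277]
tool_rot: [0.735, 0.679, -0.001, -0.001]
wrist_force: [0.7, 0.9, -3.8]
gripper_width: 0.092
t 10.87 tcp [0.5641 0.1868 0.2277] F [ 0.7  0.9 -3.8] w 8.7
shift [-2.081  0.277 -0.01 ] [-0.00164995  0.00028121 -0.26485529]
```

View pics/crop7.png

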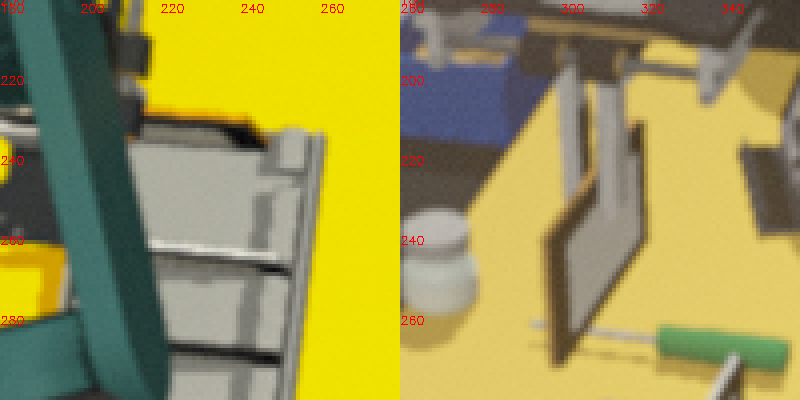

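```bash
python3 - <<'E'
from h import *
d=load('side5');t=load('top5'); o=ctrl.observe(); q=R.from_quat(o['tool_rot']); print(q.as_matrix().round(3))
# tool x = plate y(left,+y), tool y = plate x, tool z down
for dz in (.0585,.054):
  for n,v in dict(nearTop=(.073,0,dz-.086),nearBotFront=(.073,.0045,dz),nearBotBack=(.073,-.0045,dz),farTop=(-.073,-.0045,dz-.086),farBot=(-.073,-.0045,dz)).items():
    print(dz,n,proj(d,o['tcp_pos']+q.apply(v)).round(1),proj(t,o['tcp_pos']+q.apply(v)).round(1))
E
```

```text
[[ 0.079  0.997 -0.006]
 [ 0.997 -0.079 -0.001]
 [-0.002 -0.005 -1.   ]]
0.0585 nearTop [295.8 239.3] [177.6 224.8]
0.0585 nearBotFront [296.1 272. ] [188.8 229.6]
0.0585 nearBotBack [299.9 272.7] [188.4 233.2]
0.0585 farTop [320.9 208.7] [241.  231.8]
0.0585 farBot [321.8 239.7] [247.2 237.9]
0.054 nearTop [295.7 237.5] [177.  224.4]
0.054 nearBotFront [296.  270.3] [188.3 229.3]
0.054 nearBotBack [299.8 271. ] [187.8 232.9]
0.054 farTop [320.8 207.1] [240.7 231.4]
0.054 farBot [321.8 238.1] [246.9 237.6]
```

```bash
python3 -m crank '-.15 .02 0 0 0 0 -1; -.3 .04 0 0 0 -.04 -1; -.45 .06 0 0 0 -.08 -1; -.6 .08 0 0 0 -.12 -1; -.75 .1 0 0 0 -.16 -1; -.9 .12 0 0 0 -.2 -1; -1 .135 0 0 0 -.24 -1; -1 .135 0 0 0 -.265 -1; -1 .135 0 0 0 -.265 -1; -1 .135 0 0 0 -.265 -1'; cat >> h.py <<'E'
def lean(a): return R.from_euler('z',np.degrees(YS),degrees=True)*R.from_euler('y',-a,degrees=True)*R.from_euler('z',90,degrees=True)*R.from_euler('x',180,degrees=True)
def place(x,z,a,y=0,d=58): # tcp for plate origin at stand (x,y,z) mm
    a=np.radians(a); return S(x-d*np.sin(a),y,z+d*np.cos(a))
E
python3 - <<'E'
from h import *
go(place(30,160,0),lean(0))
E
```

```text
time: 11.8
tcp_pos: [0.575, -0.0145, 0.2275]
tool_rot: [0.579, 0.815, -0.001, -0.002]
wrist_force: [-0.8, -0.2, -2.6]
gripper_width: 0.098
t 11.8 tcp [ 0.575  -0.0145  0.2275] F [-0.8 -0.2 -2.6] w 9.2
shift [-1.048 -0.455  0.047] [-0.00205694 -0.00124987 -0.00079781]
```

```bash
python3 -m crank '-.15 -.06 0 0 0 0 -1; -.3 -.12 0 0 0 0 -1; -.45 -.19 0 0 0 0 -1; -.6 -.26 0 0 0 0 -1; -.75 -.33 0 0 0 0 -1; -.9 -.4 0 0 0 0 -1; -1 -.45 0 0 0 0 -1; -1 -.45 0 0 0 0 -1; -1 -.45 0 0 0 0 -1'; python3 - <<'E'
from h import *
go(place(32,100,18),lean(18))
E
```

```text
time: 12.55
tcp_pos: [0.5567, -0.233, 0.2284]
tool_rot: [0.579, 0.815, 0.0, -0.001]
wrist_force: [0.4, 1.4, -2.0]
gripper_width: 0.093
t 12.55 tcp [ 0.5567 -0.233   0.2284] F [ 0.4  1.4 -2. ] w 8.8
shift [-0.048 -0.088  0.366] [-0.20067066 -0.00121092 -0.00106015]
```

```bash
python3 -m crank '-.01 0 0 -.04 0 0 -1; -.02 0 0 -.08 0 0 -1; -.03 -.02 .02 -.12 0 0 -1; -.048 -.05 .08 -.16 0 0 -1; -.048 -.088 .15 -.2 0 0 -1; -.048 -.088 .25 -.2 0 0 -1; -.048 -.088 .33 -.2 0 0 -1; -.048 -.088 .36 -.2 0 0 -1; -.048 -.088 .36 -.2 0 0 -1; -.048 -.088 .36 -.2 0 0 -1'; python3 - <<'E'
from h import *
go(place(25.5,14,18),lean(18))
a=grab('top','top6')['img'];b=grab('side','side6')['img']
r=lambda im,x,y,w,h:cv2.resize(im[y:y+h,x:x+w],(400,400),interpolation=cv2.INTER_CUBIC)
cv2.imwrite('pics/crop8.png',np.hstack([r(a,340,200,100,100),r(b,300,160,100,100)])[:,:,::-1])
d=load('side6');o=ctrl.observe(); q=R.from_quat(o['tool_rot'])
for n,v in dict(nearTop=(.073,0.0045,-.028),nearBot=(.073,.0045,.058),farTop=(-.073,-.0045,-.028),farBot=(-.073,-.0045,.058)).items(): print(n,(proj(d,o['tcp_pos']+q.apply(v))-[300,160])*4+[400,0])
E
```

```text
time: 13.38
tcp_pos: [0.544, -0.2466, 0.158]
tool_rot: [0.571, 0.806, 0.128, 0.09]
wrist_force: [-0.4, 0.8, -2.7]
gripper_width: 0.092
t 13.38 tcp [ 0.544  -0.2466  0.158 ] F [-0.4  0.8 -2.7] w 8.7
shift [-0.003 -0.174  0.41 ] [ 8.37817905e-05 -5.88246901e-04  1.15961759e-03]
nearTop [637.96553035  98.02479785]
nearBot [600.67165481 198.26340767]
farTop [622.02158403  23.66489732]
farBot [588.16952232 117.78472459]
```

View pics/crop8.png

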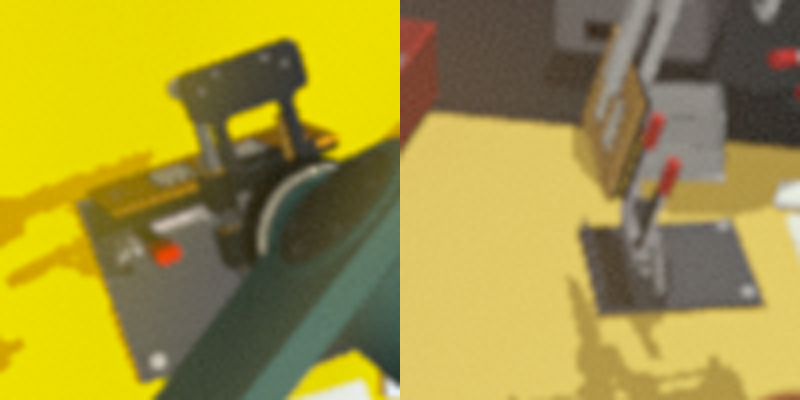

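The plate hangs parallel to the open prongs with its brass front outward, its lower corner at crop (610,195). Lowering now.

```bash
python3 -m crank '-.003 -.035 .08 0 0 0 -1; -.003 -.07 .16 0 0 0 -1; -.003 -.105 .24 0 0 0 -1; -.003 -.135 .31 0 0 0 -1; -.003 -.155 .36 0 0 0 -1; -.003 -.165 .385 0 0 0 -1; -.003 -.17 .40 0 0 0 -1; -.003 -.174 .405 0 0 0 -1; -.003 -.174 .405 0 0 0 -1; -.003 -.174 .405 0 0 0 -1'; python3 - <<'E'
from h import *
go(place(25,9.4,18),lean(18))
b=grab('side','side7')['img'];a=grab('top','top7')['img']
r=lambda im,x,y,w,h:cv2.resize(im[y:y+h,x:x+w],(400,400),interpolation=cv2.INTER_CUBIC)
cv2.imwrite('pics/crop9.png',np.hstack([r(a,350,210,70,70),r(b,320,180,70,70)])[:,:,::-1])
E
```

```text
time: 14.32
tcp_pos: [0.5368, -0.2516, 0.0711]
tool_rot: [0.571, 0.806, 0.128, 0.092]
wrist_force: [0.4, 0.9, -3.2]
gripper_width: 0.097
t 14.32 tcp [ 0.5368 -0.2516  0.0711] F [ 0.4  0.9 -3.2] w 9.2
shift [ 0.008 -0.009  0.032] [0.00075241 0.00105083 0.00048968]
```

View pics/crop9.png

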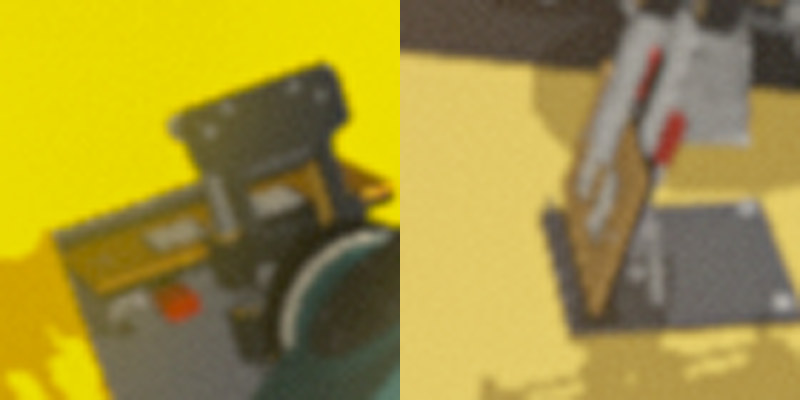

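The plate is between the lip and the fork, not yet in contact. Lowering in 1 mm steps.

```bash
python3 -m crank '.004 -.002 .005 0 0 0 -1; .006 -.003 .01 0 0 0 -1; .006 -.005 .015 0 0 0 -1; .006 -.006 .02 0 0 0 -1; .006 -.006 .02 0 0 0 -1; .006 -.006 .02 0 0 0 -1'; python3 - <<'E'
from h import *
go(place(25,9.4,18),lean(18))
E
python3 -m crank '0 -.001 .004 0 0 0 -1; 0 -.002 .008 0 0 0 -1; 0 -.002 .008 0 0 0 -1';python3 - <<'E'
from h import *
go(place(25,9.4,18),lean(18))
E
```

```text
time: 14.92
tcp_pos: [0.5357, -0.2499, 0.0655]
tool_rot: [0.571, 0.806, 0.128, 0.09]
wrist_force: [0.4, -0.7, -3.4]
gripper_width: 0.091
t 14.92 tcp [ 0.5357 -0.2499  0.0655] F [ 0.4 -0.7 -3.4] w 8.6
shift [-0.002  0.002  0.006] [-9.07196056e-05 -1.66998974e-04  9.95351501e-05]
time: 15.17
tcp_pos: [0.536, -0.2501, 0.0649]
tool_rot: [0.571, 0.806, 0.128, 0.091]
wrist_force: [-3.6, 0.7, 1.6]
gripper_width: 0.095
t 15.17 tcp [ 0.536  -0.2501  0.0649] F [-3.6  0.7  1.6] w 8.9
shift [-0.     0.002  0.003] [0.00026824 0.00030439 0.00037737]
```

Contact shows at the expected height, about 9.8 mm. I'll confirm it's static, then release gently.

```bash
python3 -m crank '0 -.001 .003 0 0 0 -1; 0 -.001 .003 0 0 0 -1; 0 -.001 .003 0 0 0 -1';python3 - <<'E'
from h import *
go(place(25,9.4,18),lean(18))
b=grab('side','side8')['img'];a=grab('top','top8')['img']
r=lambda im,x,y,w,h:cv2.resize(im[y:y+h,x:x+w],(400,400),interpolation=cv2.INTER_CUBIC)
cv2.imwrite('pics/crop10.png',np.hstack([r(a,350,220,60,60),r(b,325,200,50,50)])[:,:,::-1])
E
```

```text
time: 15.42
tcp_pos: [0.5361, -0.2501, 0.0649]
tool_rot: [0.571, 0.806, 0.128, 0.091]
wrist_force: [-4.0, 1.3, 6.4]
gripper_width: 0.091
t 15.42 tcp [ 0.5361 -0.2501  0.0649] F [-4.   1.3  6.4] w 8.6
shift [-0.     0.002  0.002] [0.0004238  0.00042941 0.00051585]
```

View pics/crop10.png

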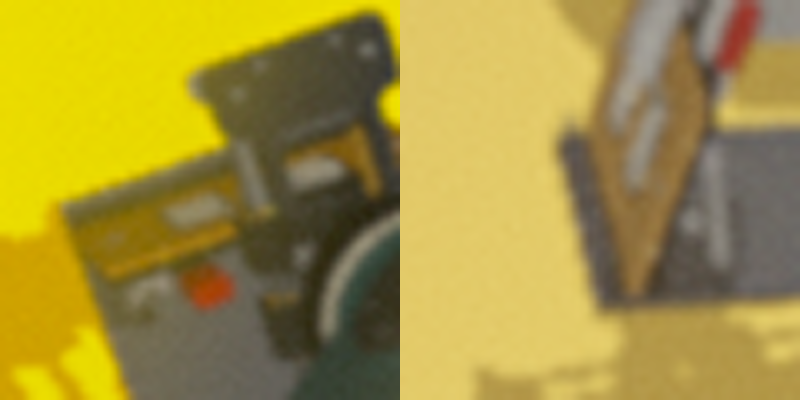

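The plate's lower edge stands inside the lip with firm ledge contact (about 6 N up). Releasing.

```bash
python3 -m crank '0 0 0 0 0 0 -.75; 0 0 0 0 0 0 -.7; 0 0 0 0 0 0 -.65; 0 0 0 0 0 0 -.6; 0 0 0 0 0 0 -.55; 0 0 0 0 0 0 -.5; 0 0 0 0 0 0 -.5; 0 0 0 0 0 0 -.5; 0 0 0 0 0 0 -.5';python3 -m crank '0 0 -.05 0 0 0 -.5; 0 0 -.1 0 0 0 -.5; 0 0 -.17 0 0 0 -.5; 0 0 -.25 0 0 0 -.5; 0 0 -.35 0 0 0 -.5; 0 0 -.5 0 0 0 -.5; 0 0 -.7 0 0 0 -.5; 0 0 -.8 0 0 0 -.5; 0 0 -.8 0 0 0 -.5'; python3 -m crank '0 0 -.2 0 0 0 -.5; 0 -.2 -.4 0 0 0 -.5; 0 -.4 -.4 0 0 0 -.5; 0 -.5 -.4 0 0 0 -.5; 0 -.5 -.4 0 0 0 -.5; 0 -.5 -.4 0 0 0 -.5'; python3 - <<'E'
from h import *
go(place(25,9.4,18),lean(18))
b=grab('side','side9')['img'];a=grab('top','top9')['img']
r=lambda im,x,y,w,h:cv2.resize(im[y:y+h,x:x+w],(400,500),interpolation=cv2.INTER_CUBIC)
cv2.imwrite('pics/crop11.png',np.hstack([r(a,160,170,280,180)[:],r(b,270,180,130,162)])[:,:,::-1])
E
```

```text
time: 16.27
tcp_pos: [0.5359, -0.2499, 0.0634]
tool_rot: [0.571, 0.806, 0.128, 0.091]
wrist_force: [0.7, 0.1, -0.6]
gripper_width: 0.251
time: 17.02
tcp_pos: [0.4906, -0.2689, 0.2242]
tool_rot: [0.571, 0.805, 0.127, 0.097]
wrist_force: [0.2, 0.0, 0.7]
gripper_width: 0.251
time: 17.52
tcp_pos: [0.3751, -0.3062, 0.2601]
tool_rot: [0.573, 0.805, 0.128, 0.09]
wrist_force: [-0.1, 0.6, -0.6]
gripper_width: 0.251
t 17.52 tcp [ 0.3751 -0.3062  0.2601] F [-0.1  0.6 -0.6] w 23.6
shift [0.    0.51  1.194] [ 8.44380305e-05 -1.01097970e-04 -1.98194766e-03]
```

The viewer limit is used up, so I'll check numerically: brass mask corners against the expected resting pose, and whether the bystanders changed.

```bash
python3 - <<'E'
from h import *
t,s,t0,s0=load('top9'),load('side9'),load('top0'),load('side0')
a=np.radians(18);X=np.array([np.cos(a),0,np.sin(a)]);Z=np.array([-np.sin(a),0,np.cos(a)]);O=np.array([23,0,9.4])
C={n:S(*(O+4.5*X+h*Z+np.array([0,y,0]))) for n,y,h in [('LB',73,0),('LT',73,86),('RT',-73,86),('RB',-73,0)]}
for nm,d,box,lo,hi in (('top',t,(345,215,425,275),(10,70,60),(22,255,255)),('side',s,(320,185,375,260),(5,60,40),(19,255,255))):
    m=cv2.inRange(cv2.cvtColor(d['img'],cv2.COLOR_RGB2HSV),lo,hi);k=np.zeros_like(m);x0,y0,x1,y1=box;k[y0:y1,x0:x1]=m[y0:y1,x0:x1]
    n,l,st,c=cv2.connectedComponentsWithStats(k);i=1+np.argmax(st[1:,4]); ys,xs=np.nonzero(l==i)
    print(nm,'area',st[i,4],'seen: left',(xs.min(),ys[xs.argmin()]),'right',(xs.max(),ys[xs.argmax()]),'top',(xs[ys.argmin()],ys.min()),'bottom',(xs[ys.argmax()],ys.max()))
    print('  expected',{n:proj(d,p).round(1).tolist() for n,p in C.items()})
# bystander change
for nm,d,d0,B in (('top',t,t0,dict(rack=(190,248,262,305),jar=(298,160,322,188),drv=(288,200,306,275),tape=(284,296,326,336),box=(444,236,500,272),tray=(88,220,146,285),pink=(500,275,575,360),rocker=(434,289,452,301))),('side',s,s0,dict(rack2=(325,268,385,345),jar=(258,232,282,260),drv=(290,258,360,275),tape=(384,256,420,284),tray=(236,380,322,442)))):
    for n,(x0,y0,x1,y1) in B.items():
        q=np.abs(d['img'].astype(int)-d0['img']).max(2)[y0:y1,x0:x1]; print(nm,n,'frac changed',(q>40).mean().round(3))
E
```

```text
top area 433 seen: left (np.int64(366), np.int64(260)) right (np.int64(416), np.int64(243)) top (np.int64(402), np.int64(238)) bottom (np.int64(379), np.int64(267))
  expected {'LB': [359.4, 254.4], 'LT': [365.5, 260.2], 'RT': [417.8, 242.0], 'RB': [408.2, 237.4]}
side area 683 seen: left (np.int64(320), np.int64(185)) right (np.int64(370), np.int64(204)) top (np.int64(320), np.int64(185)) bottom (np.int64(350), np.int64(237))
  expected {'LB': [353.2, 236.2], 'LT': [362.2, 212.8], 'RT': [355.6, 192.0], 'RB': [347.5, 214.1]}
top rack frac changed 0.003
top jar frac changed 0.0
top drv frac changed 0.0
top tape frac changed 0.332
top box frac changed 0.0
top tray frac changed 0.0
top pink frac changed 0.022
top rocker frac changed 0.991
side rack2 frac changed 0.0
side jar frac changed 0.0
side drv frac changed 0.049
side tape frac changed 0.121
side tray frac changed 0.0
```

```bash
python3 - <<'E'
from h import *
for n,x0,y0,x1,y1,lo,hi in (('tape',380,250,425,290,(3,120,20),(17,255,255)),('drv',290,255,362,278,(45,60,30),(85,255,255)),('rocker',390,202,404,214,(0,0,215),(180,45,255))):
    for k in ('side0','side9'):
        m=cv2.inRange(cv2.cvtColor(load(k)['img'],cv2.COLOR_RGB2HSV)[y0:y1,x0:x1],lo,hi);ys,xs=np.nonzero(m)
        print(n,k,len(xs),xs.mean()+x0,ys.mean()+y0,xs.min()+x0,xs.max()+x0,ys.min()+y0,ys.max()+y0)
q=load('side9')['img'];q0=load('side0')['img']
ys,xs=np.nonzero(np.abs(q.astype(int)-q0).max(2)[255:278,288:362]>40);print('drv diff',xs.min()+288,xs.max()+288,ys.min()+255,ys.max()+255)
a=load('side8')['img'];print('plate moved after?')
# second look: stillness
d=grab('side','side10')['img'];print(np.abs(d[185:245,330:380].astype(int)-q[185:245,330:380]).mean())
E
```

```text
tape side0 402 400.43532338308455 269.3805970149254 386 415 258 281
tape side9 426 400.9530516431925 269.5023474178404 386 416 258 281
drv side0 187 340.7860962566845 266.331550802139 325 356 262 271
drv side9 186 340.741935483871 266.30645161290323 325 356 262 271
rocker side0 22 398.09090909090907 208.13636363636363 395 401 206 210
rocker side9 22 398.04545454545456 208.27272727272728 395 400 206 210
drv diff 312 323 265 277
plate moved after?
1.5864444444444445
```

All the bystanders are where they started; the differences were arm shadow. The plate is still, so I'm handing in.

```bash
python3 -c "
from cell import ctrl
print(ctrl.job_done())"
```

```text
the job is handed in; nothing more can be done
None
```

The stand is open and the brass plate is leaning on it, with the job handed in at about 18 s of the 62 s allowed. I pinched the right red tip, swung the fork up to about 104° and let it snap open. I then lifted the brass plate from the rack slot farthest from the robot and tilted it 18°. I lowered it until it stood on the ledge (about 6 N upward, about 9 mm above the bench), then released it and moved the arm clear.

**What the last checks showed:**
- **Plate position:** in the top view, the plate's upper corners lie within about 2 pixels (4–5 mm) of a centred resting pose. It kept still between the last two side pictures.
- **Other objects:** the tape, screwdriver and loose rocker are within about half a pixel of where they started. The rack with the other two plates, jar, back box and tray show no real change.

**Checks that were weaker or disagreed:**
- I had used up the picture allowance, so the state after release was checked by number only.
- Parts of the last top view (tape, rocker) differed because of the arm or its shadow, so I checked those two in the side view instead.
- In the side view, the plate's colour patch also took in some background. Only its bottom corner could be compared there, and it was about 3 pixels from the expected spot.

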